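Tidy the drinks shelf: corks, stoppers and measure

TASK

Sort the loose bits on the drinks shelf: put both corks in the sage green bowl, stand the two glass stoppers in the wooden tray on their flat heads as they stand now, one in each bay, and stand the steel measure upright, mouth up, in the middle of the square coaster. Leave the decanter and the pipette stand where they are.

Things in the scene. Friction and masses are not known exactly. Their poses are not given: they have to be found in the camera images.
- cork_a: natural bottle cork, a slightly tapered cylinder standing on its narrow end: 23 mm across at the foot, 27 mm at the top, 36 mm tall, about 14 g; origin at its centre (18 mm above the shelf), z up along its axis. The two corks are alike
- cork_b: natural bottle cork, a slightly tapered cylinder standing on its narrow end: 23 mm across at the foot, 27 mm at the top, 36 mm tall, about 14 g; origin at its centre (18 mm above the shelf), z up along its axis. The two corks are alike
- stopper_a: green glass decanter stopper standing upside down on its flat round head, plug upwards: head 38 mm across and 16 mm tall at the bottom, above it the round plug, tapering from 22 to 19 mm across; 50 mm tall in all, about 70 g; origin at mid-height (25 mm above the shelf), z up along its axis. The two stoppers are alike; the plug is easily gripped about 35 mm above the shelf
- stopper_b: green glass decanter stopper standing upside down on its flat round head, plug upwards: head 38 mm across and 16 mm tall at the bottom, above it the round plug, tapering from 22 to 19 mm across; 50 mm tall in all, about 70 g; origin at mid-height (25 mm above the shelf), z up along its axis. The two stoppers are alike; the plug is easily gripped about 35 mm above the shelf
- measure: small open steel spirit measure (a plain thimble cup) standing mouth up: up to 42 mm across at the rim, tapering to about 34 mm at the foot, 55 mm tall, about 90 g; origin at the centre of its underside, z up
- bowl: round ceramic bowl in sage green, fixed: 160 mm across the rim, 50 mm tall, wall 5 mm, its inside floor 6 mm above the shelf and about 90 mm across, sides flaring out from there; origin at the centre of its underside, z up
- tray: shallow oblong wooden tray, fixed: 96 mm along its x, 170 mm along its y, walls 6 mm thick and 20 mm tall, floor 6 mm thick; one divider across the middle makes two equal bays, whose centres lie 40 mm either side of the origin along the tray's y axis; origin at the centre of its underside, z up
- coaster: square dark metal coaster, fixed flat on the shelf: 100 x 100 mm, 6 mm thick; origin at the centre of its underside, z up
- decanter: empty clear flask-shaped glass decanter standing loose, 104 mm across, 180 mm tall, a bystander; origin at the centre of its underside
- pipette_stand: loose steel stand holding a short glass pipette upright, round foot 84 mm across, 170 mm tall, a bystander; origin at the centre of its underside
Mind the look-alikes: they are no part of the job. Leave any orange look-alike of the measure alone. Leave any red look-alike of the bowl alone.

How it is judged:
By the outcome, as a careful person would: the job done as asked, in the order asked, and still so for the second after the job is handed in, with the robot touching nothing.
It also fails if it takes over 131 s, if anything falls off the work surface, if the arm or the gripper's body presses on something with over 40 N, if the wrist force passes 120 N, or if a joint passes its speed limit or range.

ROBOT

A 6-joint arm with a two-finger parallel gripper is mounted at the origin on the work surface. World frame = base frame: x ahead of the robot, y to its left, z up, the work surface at z = 0. Lengths are in m, angles in rad, forces in N, time in s.
With the tool pointing down it reaches from about 0.3 to 0.875 m from the base axis. Payload 6.4 kg.
Tool frame: the origin (TCP) lies between the finger pads; the fingertips stand 25 mm ahead of it and the grasp point (between the pads) lies 6 mm ahead of it; z points along the fingers, y is the direction in which the jaws open and shut (so a half turn about z gives the same grasp; the last joint's range is limited). The gripper opens to 88 mm and grips with 3 to 60 N. Pads are 18 mm wide; open, the fingers measure 123 mm over their backs; the gripper's body (75 mm by 187 mm) begins 45 mm behind the grasp point.
Start: joints at [0.93, 0.181, 1.607, -0, 1.354, -0.206], TCP at [0.242, 0.522, 0.264] pointing down, gripper open.
Joint ranges: [-2.99, 2.99], [-0.89, 2.07], [0.3, 2.58], [-1.14, 4.28], [0, 2.63], [-3.12, 3.12]. Speed limits (rad/s): [2.57, 2.57, 3.01, 3.14, 3.14, 3.14].

INTERFACE

Orientations are given as a unit quaternion [x, y, z, w].
In Python, from station import readout, grab_frame, calibration, workorder gives the robot as it stands.
- The arm moves only by the tool apply_moves, never from a script. Its argument "series" is a list of rows, each an object with "xyz": the shift along the world's x, y, z in mm, a list of three; "dr": the turn, a rotation vector about the world's x, y, z in degrees, a list of three. In form: [{"xyz": [dx, dy, dz], "dr": [ax, ay, az]}, ...]. A call has exactly 10 rows; each row is the pose to reach, as a shift and turn from the pose commanded when the call began; what a row does not reach only later rows make up. A row lasts 1/8 s, in which the tool goes at most 62.5 mm and 10.7 degrees, less where a joint would pass 70% of its speed; a pose out of reach is approached as far as the arm can. A call with a gripper value outside its range is refused whole. "gripper" is the closure, from -1 (fully open) to 1 (shut), so that 0 is half open, set as the call begins (left out, the last holds). The fingers move at their own pace and stop on an object; "grip_force" is the grip in N (left out, the last holds). Time passes only in rows, so rows that repeat a pose let the fingers close, or fill a call up. It gives the time, the measured TCP pose, the force and the opening at its end, in the units of the state.
- readout.state(): the state, without advancing time (a new reading comes with each control period).
- grab_frame(name): name is "scene" or "top" or "wrist"; returns the picture (384x512x3 uint8, red, green, blue); there is no depth.
- calibration(name): a dict with "camera_matrix" (3x3 intrinsics, pixels), "distortion" ([k1, k2, p1, p2, k3] as OpenCV has them; the pictures are not rectified), "world_from_camera" (4x4, takes a point from camera to world coordinates); the wrist camera has in their place "T_tool_cam" (4x4, takes a point from camera to tool coordinates, whose origin is the TCP and whose axes are the flange's). Camera axes: x right, y up, looking along -z (the intrinsics and any distortion apply to the point x, -y, -z); pixel columns grow to the right and rows downward; lengths in m; the calibration is good to about 2 mm. A picture is of the moment at which its call begins: read the wrist's pose just before it. calibration takes no time and is no camera call.
- workorder.sign_off(): hands the job in, once; it reports no verdict.
The state is a dict: "time": time; "qpos": joint angles; "joint_velocities": joint speeds; "joint_torque": joint torques, N m; "tcp_pos": TCP position; "orientation": TCP orientation; "ft_force": force on the tool from outside, world axes, zero at the start; "ft_torque": the same for the moment, N m; "gripper_width": finger opening in m.
Only numpy, scipy, OpenCV 4.12 (cv2) and the standard library are available. Lean on these libraries where they do the work, as an engineer would, in place of code of your own. Each camera call takes 0.05 s, during which the arm holds its last target. There are 200 camera calls.

## Working session

There is one attempt and no reset: what is moved stays moved. The work goes in short steps, Python scripts to look and compute and a tool call to move; the robot and the scene stay as the last step left them, time stands still between calls to the robot, and variables do not carry over. Pictures are saved under pics/ and viewed, about 12 in all and at most 16, crops included, and the job is handed in when it is done.

Besides the shell and the picture viewer there is one more tool, called after "Request:" by a JSON object that holds its "op" and its "data". apply_moves: Moves the arm, as the interface text tells. Its arguments: {"type":"object","properties":{"series":{"type":"array"},"gripper":{"type":"number"},"grip_force":{"type":"number"}},"required":["series"]}

```bash
ls; mkdir -p pics; cat > h.py <<'E'
import numpy as np, cv2
from scipy.spatial.transform import Rotation as R
from station import readout, grab_frame, calibration, workorder
def T(name,s=None):
    c=calibration(name)
    if name!='wrist': return c,np.array(c['world_from_camera'])
    W=np.eye(4);W[:3,:3]=R.from_quat(s['orientation']).as_matrix();W[:3,3]=s['tcp_pos']
    return c,W@np.array(c['T_tool_cam'])
def ray(name,uv,s=None):
    c,W=T(name,s)
    p=cv2.undistortPoints(np.array(uv,float).reshape(-1,1,2),np.array(c['camera_matrix'],float),np.array(c['distortion'],float))[:,0]
    d=np.c_[p[:,0],-p[:,1],-np.ones(len(p))]@W[:3,:3].T
    return W[:3,3],d
def onplane(name,uv,z,s=None):
    o,d=ray(name,uv,s); return o+d*((z-o[2])/d[:,2])[:,None]
def proj(name,X,s=None):
    c,W=T(name,s); P=(np.array(X,float).reshape(-1,3)-W[:3,3])@W[:3,:3]
    return cv2.projectPoints(P*[1,-1,-1],np.zeros(3),np.zeros(3),np.array(c['camera_matrix'],float),np.array(c['distortion'],float))[0][:,0]
def save(img,fn): cv2.imwrite('pics/'+fn,img[:,:,::-1])
E
python3 - <<'E'
from h import *
a=grab_frame('scene');b=grab_frame('top');s=readout.state();w=grab_frame('wrist')
np.savez('f0.npz',a=a,b=b,w=w)
save(a,'s0.png');save(b,'t0.png')
for n in('scene','top'):
    c,W=T(n);print(n,W.round(3).tolist(),np.round(c['camera_matrix'],0).tolist())
print(np.round(calibration('wrist')['T_tool_cam'],3).tolist()); print(s)
E
```

```text
pics
scene [[-0.751, -0.446, 0.486, 1.288], [0.66, -0.486, 0.574, 0.728], [-0.02, 0.752, 0.659, 1.004], [0.0, 0.0, 0.0, 1.0]] [[482.0, 0.0, 260.0], [0.0, 482.0, 186.0], [0.0, 0.0, 1.0]]
top [[0.057, 0.978, -0.2, 0.217], [-0.998, 0.056, -0.007, -0.114], [0.004, 0.2, 0.98, 1.759], [0.0, 0.0, 0.0, 1.0]] [[480.0, 0.0, 255.0], [0.0, 480.0, 198.0], [0.0, 0.0, 1.0]]
[[-0.002, 0.966, 0.26, 0.065], [1.0, 0.002, 0.001, -0.001], [0.0, 0.26, -0.966, -0.122], [0.0, 0.0, 0.0, 1.0]]
{'time': 0.1, 'qpos': array([ 9.29741613e-01,  1.81482724e-01,  1.60784970e+00, -1.28507467e-05,
        1.35376853e+00, -2.06274936e-01]), 'joint_velocities': array([ 0.00220377, -0.00344367, -0.00155796, -0.00082654,  0.00081024,
        0.00027953]), 'joint_torque': array([ 1.31713488e-03, -4.34817767e+01, -3.42697656e+01,  7.05024227e-02,
        3.39967303e-02, -3.24193707e-05]), 'tcp_pos': array([0.24191924, 0.52117877, 0.26291939]), 'orientation': array([ 2.15680265e-01,  9.76463750e-01, -6.90051028e-04, -3.04314028e-04]), 'ft_force': array([-0.13063348,  1.41255255,  1.08160827]), 'ft_torque': array([-9.80507601e-04,  1.02772477e-05, -1.33188105e-02]), 'gripper_width': 0.08806447559344129}
```

View pics/s0.png

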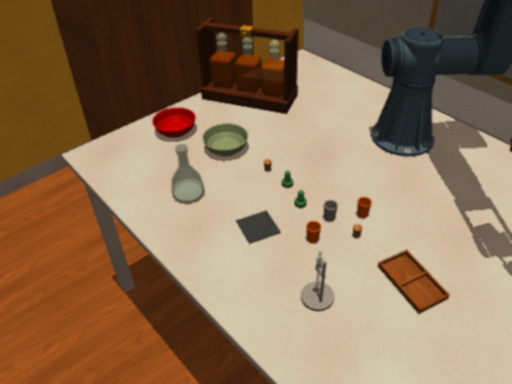

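View pics/t0.png

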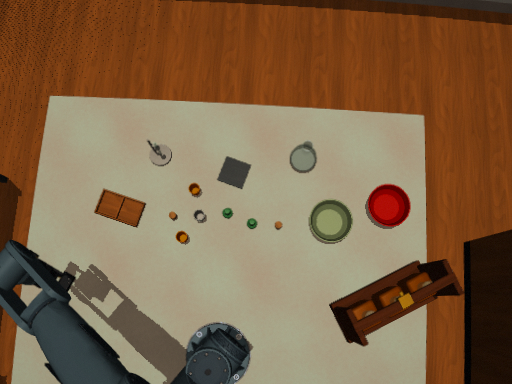

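The scene view shows the grey measure at (330,210) with two orange look-alikes at (313,231) and (363,207). The green bowl is at (225,139) and the red one at (175,122). The corks are at (268,165) and (357,230), the stoppers at (287,179) and (300,198). In the top view the measure is at (200,216), the green bowl at (330,221) and the tray at (120,208).

```bash
python3 - <<'E'
from h import *
from scipy.optimize import least_squares
f=np.load('f0.npz');a,b=f['a'],f['b']
# rough from hand pixels on top view, with heights; project into scene to check
G={'corkL':((173,216),.036),'corkR':((278.5,225),.036),'stopL':((227.5,212.5),.03),'stopR':((252,223),.03),'measure':((200,216),.04),
'bowl':((330.5,221),.04),'tray':((120.5,208),.015),'coaster':((234.5,172.5),.006),'pip':((160,155),.01),'dec':((303,158),.05),'orange1':((195,190),.04),'orange2':((182.5,238),.04)}
for k,(uv,z) in G.items():
    X=onplane('top',[uv],z)[0]; print(k,X.round(3),proj('scene',[X])[0].round(0))
c1=cv2.resize(b[140:260,90:290],None,fx=4,fy=4,interpolation=cv2.INTER_CUBIC)
save(c1,'c1.png')
# saturated colour / coaster contours
hsv=cv2.cvtColor(b,cv2.COLOR_RGB2HSV)
for nm,roi,lo,hi,z in(('tray',(180,235,85,155),(0,120,30),(25,255,200),.02),('coaster',(150,195,210,260),(0,0,0),(180,255,110),.006),('bowl',(190,250,295,360),(30,25,40),(85,255,255),.05)):
    m=cv2.inRange(hsv,lo,hi);q=np.zeros_like(m);y0,y1,x0,x1=roi;q[y0:y1,x0:x1]=m[y0:y1,x0:x1]
    cs=max(cv2.findContours(q,0,1)[0],key=cv2.contourArea)
    P=onplane('top',cs[:,0].astype(float),z)[:,:2].astype(np.float32)
    print(nm,cv2.minAreaRect(P*1000),np.array(cv2.minEnclosingCircle(P*1000)[0]).round(0))
E
```

```text
corkL [0.483 0.193 0.036] [357. 225.]
corkR [ 0.472 -0.192  0.036] [267. 161.]
stopL [ 0.508 -0.004  0.03 ] [300. 196.]
stopR [ 0.475 -0.095  0.03 ] [287. 176.]
measure [0.488 0.094 0.04 ] [330. 207.]
bowl [ 0.497 -0.38   0.04 ] [225. 138.]
tray [0.504 0.397 0.015] [411. 277.]
coaster [ 0.666 -0.018  0.006] [258. 225.]
pip [0.718 0.269 0.01 ] [318. 295.]
dec [ 0.725 -0.27   0.05 ] [189. 180.]
orange1 [0.583 0.12  0.04 ] [313. 228.]
orange2 [0.404 0.151 0.04 ] [364. 203.]
tray ((505.4404602050781, 399.80108642578125), (172.5243682861328, 96.29071044921875), 75.06047058105469) [505. 400.]
coaster ((667.8627319335938, -15.841289520263672), (99.8615493774414, 100.00830841064453), 72.84228515625) [668. -15.]
bowl ((499.20599365234375, -378.19476318359375), (155.16128540039062, 154.43687438964844), 47.10300064086914) [ 499. -378.]
```

View pics/c1.png

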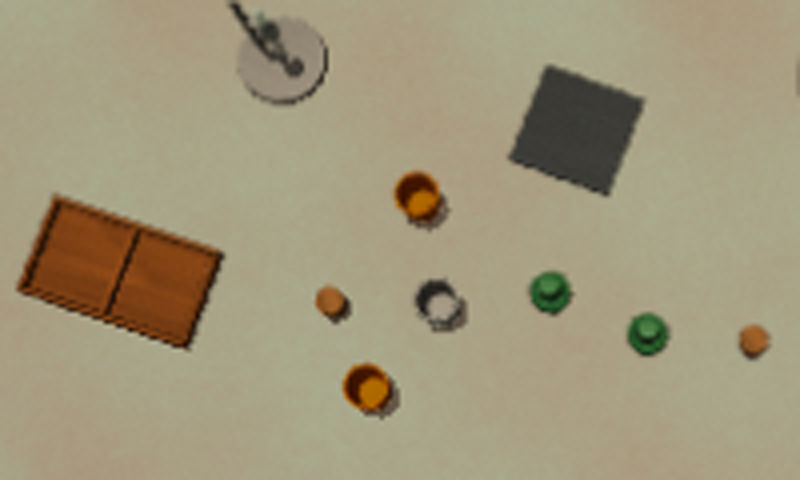

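The crop confirms it: the measure is the grey cup at crop (438,303), sitting between the orange cups at (418,195) and (368,388). The bowl is the sage one at top (330,221), not the red one at (388,205). Moving to hover over the left cork.

Request:
{"op": "apply_moves", "data": {"series": [{"xyz": [241, -328, -63], "dr": [0, 0, 0]}, {"xyz": [241, -328, -63], "dr": [0, 0, 0]}, {"xyz": [241, -328, -63], "dr": [0, 0, 0]}, {"xyz": [241, -328, -63], "dr": [0, 0, 0]}, {"xyz": [241, -328, -63], "dr": [0, 0, 0]}, {"xyz": [241, -328, -63], "dr": [0, 0, 0]}, {"xyz": [241, -328, -63], "dr": [0, 0, 0]}, {"xyz": [241, -328, -63], "dr": [0, 0, 0]}, {"xyz": [241, -328, -63], "dr": [0, 0, 0]}, {"xyz": [241, -328, -63], "dr": [0, 0, 0]}], "gripper": -0.14, "grip_force": 12}}

```text
time: 1.4
tcp_pos: [0.4825, 0.1946, 0.2008]
orientation: [0.215, 0.977, 0.0, -0.0]
ft_force: [0.1, -0.4, 0.0]
gripper_width: 0.0499
```

```bash
python3 - <<'E'
from h import *
s=readout.state();w=grab_frame('wrist');save(w,'w1.png');np.savez('w1.npz',w=w,p=s['tcp_pos'],q=s['orientation'])
print(s['tcp_pos'],s['gripper_width'],s['time'],s['qpos'])
for n,X in dict(cork=(.483,.193,.036),meas=(.488,.094,.055)).items(): print(n,proj('wrist',[X],s))
E
```

```text
[0.48250165 0.19462675 0.20084609] 0.04993475491757957 1.4 [ 1.54871938e-01  1.26049252e-01  1.80372633e+00  2.59944781e-04
  1.21183787e+00 -9.82908223e-01]
cork [[255.6392741  176.69381291]]
meas [[174.39967528 222.46977533]]
```

View pics/w1.png

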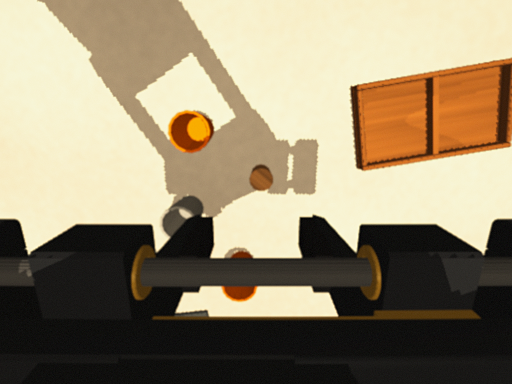

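The wrist view shows the cork at (261,177) in the arm's shadow, an orange cup at (190,131), the measure at (183,213) and the tray with its divider near x=432. Next I refine the cork, measure and tray.

```bash
python3 - <<'E'
from h import *
f=np.load('w1.npz');w=f['w'];s=dict(tcp_pos=f['p'],orientation=f['q'])
hsv=cv2.cvtColor(w,cv2.COLOR_RGB2HSV)
m=cv2.inRange(hsv,(0,110,40),(22,255,255))
def big(r):
    q=np.zeros_like(m);q[r[0]:r[1],r[2]:r[3]]=m[r[0]:r[1],r[2]:r[3]];return max(cv2.findContours(q,0,1)[0],key=cv2.contourArea)
c=big((160,195,245,280));print(cv2.boundingRect(c),cv2.contourArea(c))
M=cv2.moments(c);u=(M['m10']/M['m00'],M['m01']/M['m00']);print(u,onplane('wrist',[u],.022,s).round(4),proj('wrist',[[.483,.193,.0]],s))
c=big((50,180,340,512));print('tray',cv2.boundingRect(c))
print('tray corners top z=.02', onplane('wrist',[(351,87),(361,169),(512,147),(509,58)],.02,s).round(4), 'divider',onplane('wrist',[(428,76),(436,157)],.02,s).round(4))
print('meas rim',onplane('wrist',[(185,212)],.05,s).round(4))
save(cv2.resize(w[50:240,150:512],None,fx=2,fy=2,interpolation=2),'w1c.png')
E
```

```text
(249, 164, 24, 27) 459.5
(260.75045339136744, 177.74138556401883) [[0.4896 0.1965 0.022 ]] [[255.66180862 170.08152823]]
tray (351, 58, 161, 113)
tray corners top z=.02 [[0.4401 0.3255 0.02  ]
 [0.5294 0.3057 0.02  ]
 [0.578  0.4713 0.02  ]
 [0.4824 0.4869 0.02  ]] divider [[0.464  0.4038 0.02  ]
 [0.5524 0.3886 0.02  ]]
meas rim [[0.4834 0.1081 0.05  ]]
```

Request:
{"op": "apply_moves", "data": {"series": [{"xyz": [4, 1, -60], "dr": [0, 0, 0]}, {"xyz": [4, 1, -120], "dr": [0, 0, 0]}, {"xyz": [4, 1, -150], "dr": [0, 0, 0]}, {"xyz": [4, 1, -171], "dr": [0, 0, 0]}, {"xyz": [4, 1, -171], "dr": [0, 0, 0]}, {"xyz": [4, 1, -171], "dr": [0, 0, 0]}, {"xyz": [4, 1, -171], "dr": [0, 0, 0]}, {"xyz": [4, 1, -171], "dr": [0, 0, 0]}, {"xyz": [4, 1, -171], "dr": [0, 0, 0]}, {"xyz": [4, 1, -171], "dr": [0, 0, 0]}]}}

```text
time: 2.7
tcp_pos: [0.4873, 0.1945, 0.0299]
orientation: [0.216, 0.976, 0.0, 0.0]
ft_force: [0.3, 0.9, 0.8]
gripper_width: 0.0504
```

Request:
{"op": "apply_moves", "data": {"series": [{"xyz": [0, 0, 0], "dr": [0, 0, 0]}, {"xyz": [0, 0, 0], "dr": [0, 0, 0]}, {"xyz": [0, 0, 0], "dr": [0, 0, 0]}, {"xyz": [0, 0, 0], "dr": [0, 0, 0]}, {"xyz": [0, 0, 0], "dr": [0, 0, 0]}, {"xyz": [0, 0, 0], "dr": [0, 0, 0]}, {"xyz": [0, 0, 60], "dr": [0, 0, 0]}, {"xyz": [0, 0, 110], "dr": [0, 0, 0]}, {"xyz": [0, 0, 120], "dr": [0, 0, 0]}, {"xyz": [0, 0, 120], "dr": [0, 0, 0]}], "gripper": 1, "grip_force": 12}}

```text
time: 3.95
tcp_pos: [0.4873, 0.1945, 0.1499]
orientation: [0.216, 0.976, 0.0, 0.0]
ft_force: [0.4, -0.1, -0.4]
gripper_width: 0.0242
```

Request:
{"op": "apply_moves", "data": {"series": [{"xyz": [28, -582, 0], "dr": [0, 0, 0]}, {"xyz": [28, -582, 0], "dr": [0, 0, 0]}, {"xyz": [28, -582, 0], "dr": [0, 0, 0]}, {"xyz": [28, -582, 0], "dr": [0, 0, 0]}, {"xyz": [28, -582, 0], "dr": [0, 0, 0]}, {"xyz": [28, -582, 0], "dr": [0, 0, 0]}, {"xyz": [28, -582, 0], "dr": [0, 0, 0]}, {"xyz": [28, -582, 0], "dr": [0, 0, 0]}, {"xyz": [28, -582, 0], "dr": [0, 0, 0]}, {"xyz": [28, -582, 0], "dr": [0, 0, 0]}]}}

```text
time: 5.2
tcp_pos: [0.5136, -0.3903, 0.1467]
orientation: [0.217, 0.976, 0.001, -0.001]
ft_force: [0.1, 1.1, -0.1]
gripper_width: 0.0243
```

```bash
python3 - <<'E'
from h import *
s=readout.state();w=grab_frame('wrist');save(w,'w2.png');np.savez('w2.npz',w=w,p=s['tcp_pos'],q=s['orientation'])
print(s['tcp_pos'],s['gripper_width'],s['qpos'])
E
```

```text
[ 0.51358616 -0.39025403  0.14674194] 0.02427589383287219 [-8.33250494e-01  4.52347358e-01  1.50760629e+00 -4.50390437e-04
  1.18481605e+00 -1.96563647e+00]
```

View pics/w2.png

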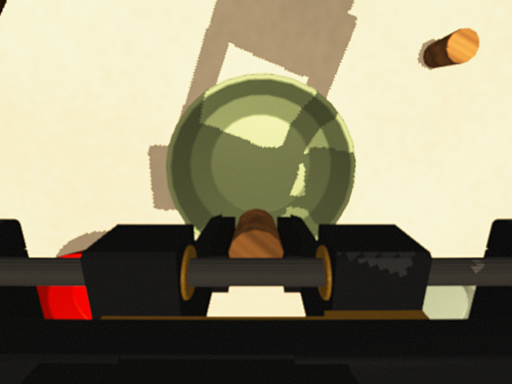

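The green bowl's rim centre is around (261,157), the held cork is at (257,240), and the other cork's top is at (463,44).

```bash
python3 - <<'E'
from h import *
f=np.load('w2.npz');s=dict(tcp_pos=f['p'],orientation=f['q'])
pts=[(167,160),(355,160),(262,73),(195,95),(332,100)]
P=onplane('wrist',pts,.05,s)[:,:2]
print(np.round(P,3),np.array(cv2.minEnclosingCircle(P.astype(np.float32))[0]))
print(onplane('wrist',[(463,44)],.036,s),onplane('wrist',[(428,55)],0,s))
E
```

```text
[[ 0.455 -0.445]
 [ 0.522 -0.304]
 [ 0.428 -0.346]
 [ 0.42  -0.4  ]
 [ 0.469 -0.305]] [ 0.48866075 -0.37484208]
[[ 0.47477169 -0.19044464  0.036     ]] [[ 0.47335202 -0.19585198  0.        ]]
```

Request:
{"op": "apply_moves", "data": {"series": [{"xyz": [-5, 2, 0], "dr": [0, 0, 0]}, {"xyz": [-5, 2, -50], "dr": [0, 0, 0]}, {"xyz": [-5, 2, -80], "dr": [0, 0, 0]}, {"xyz": [-5, 2, -100], "dr": [0, 0, 0]}, {"xyz": [-5, 2, -100], "dr": [0, 0, 0]}, {"xyz": [-5, 2, -100], "dr": [0, 0, 0]}, {"xyz": [-5, 2, -100], "dr": [0, 0, 0]}, {"xyz": [-5, 2, -100], "dr": [0, 0, 0]}, {"xyz": [-5, 2, -100], "dr": [0, 0, 0]}, {"xyz": [-5, 2, -100], "dr": [0, 0, 0]}]}}

```text
time: 6.5
tcp_pos: [0.5102, -0.3856, 0.0499]
orientation: [0.216, 0.976, -0.0, 0.0]
ft_force: [-0.5, 0.4, 0.5]
gripper_width: 0.0247
```

Request:
{"op": "apply_moves", "data": {"series": [{"xyz": [0, 0, 0], "dr": [0, 0, 0]}, {"xyz": [0, 0, 0], "dr": [0, 0, 0]}, {"xyz": [0, 0, 0], "dr": [0, 0, 0]}, {"xyz": [0, 0, 0], "dr": [0, 0, 0]}, {"xyz": [0, 0, 30], "dr": [0, 0, 0]}, {"xyz": [0, 0, 90], "dr": [0, 0, 0]}, {"xyz": [-9, 50, 100], "dr": [0, 0, 0]}, {"xyz": [-18, 100, 100], "dr": [0, 0, 0]}, {"xyz": [-27, 150, 100], "dr": [0, 0, 0]}, {"xyz": [-36, 194, 100], "dr": [0, 0, 0]}], "gripper": -0.14}}

```text
time: 7.75
tcp_pos: [0.4737, -0.1898, 0.1499]
orientation: [0.216, 0.976, 0.0, 0.0]
ft_force: [-0.0, 0.2, 0.2]
gripper_width: 0.0503
```

```bash
python3 - <<'E'
from h import *
s=readout.state();w=grab_frame('wrist');save(w,'w3.png');np.savez('w3.npz',w=w,p=s['tcp_pos'],q=s['orientation'])
print(s['tcp_pos'],s['gripper_width'],s['time'])
E
```

```text
[ 0.47371706 -0.18978225  0.14985772] 0.05025993970002077 7.75
```

View pics/w3.png

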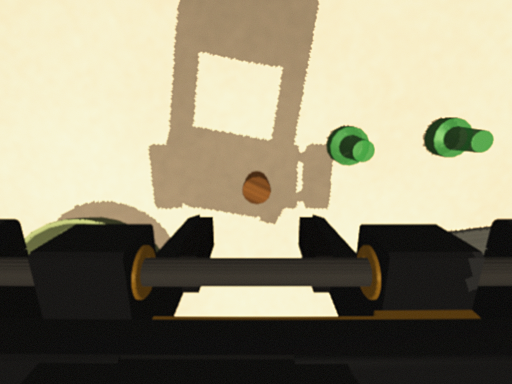

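The second cork is at (257,187), close to the tool axis. The stopper plug tops are at (364,151) and (483,141).

```bash
python3 - <<'E'
from h import *
f=np.load('w3.npz');s=dict(tcp_pos=f['p'],orientation=f['q'])
print('cork',onplane('wrist',[(257,187)],.022,s),proj('wrist',[[*s['tcp_pos'][:2],.022]],s))
print('plugs',onplane('wrist',[(364,151),(483,141)],.05,s),'heads',onplane('wrist',[(346,144),(447,137)],.01,s))
E
```

```text
cork [[ 0.47634145 -0.19092526  0.022     ]] [[256.92660841 184.14461073]]
plugs [[ 0.47884465 -0.09401876  0.05      ]
 [ 0.51273661 -0.00136713  0.05      ]] heads [[ 0.4766299  -0.09529911  0.01      ]
 [ 0.51177807 -0.00357568  0.01      ]]
```

Request:
{"op": "apply_moves", "data": {"series": [{"xyz": [0, 0, -60], "dr": [0, 0, 0]}, {"xyz": [0, 0, -100], "dr": [0, 0, 0]}, {"xyz": [0, 0, -120], "dr": [0, 0, 0]}, {"xyz": [0, 0, -120], "dr": [0, 0, 0]}, {"xyz": [0, 0, -120], "dr": [0, 0, 0]}, {"xyz": [0, 0, -120], "dr": [0, 0, 0]}, {"xyz": [0, 0, -120], "dr": [0, 0, 0]}, {"xyz": [0, 0, -120], "dr": [0, 0, 0]}, {"xyz": [0, 0, -120], "dr": [0, 0, 0]}, {"xyz": [0, 0, -120], "dr": [0, 0, 0]}]}}

```text
time: 9.05
tcp_pos: [0.4742, -0.1915, 0.0297]
orientation: [0.216, 0.976, -0.0, -0.0]
ft_force: [0.7, -0.6, -0.2]
gripper_width: 0.0499
```

Request:
{"op": "apply_moves", "data": {"series": [{"xyz": [0, 0, 0], "dr": [0, 0, 0]}, {"xyz": [0, 0, 0], "dr": [0, 0, 0]}, {"xyz": [0, 0, 0], "dr": [0, 0, 0]}, {"xyz": [0, 0, 0], "dr": [0, 0, 0]}, {"xyz": [0, 0, 0], "dr": [0, 0, 0]}, {"xyz": [0, 0, 0], "dr": [0, 0, 0]}, {"xyz": [0, 0, 60], "dr": [0, 0, 0]}, {"xyz": [0, 0, 110], "dr": [0, 0, 0]}, {"xyz": [0, 0, 120], "dr": [0, 0, 0]}, {"xyz": [0, 0, 120], "dr": [0, 0, 0]}], "gripper": 1}}

```text
time: 10.3
tcp_pos: [0.4743, -0.1915, 0.1499]
orientation: [0.216, 0.976, -0.0, 0.0]
ft_force: [-0.0, 0.3, -0.2]
gripper_width: 0.0244
```

Request:
{"op": "apply_moves", "data": {"series": [{"xyz": [1, -60, 0], "dr": [0, 0, 0]}, {"xyz": [1, -120, 0], "dr": [0, 0, 0]}, {"xyz": [1, -177, 0], "dr": [0, 0, 0]}, {"xyz": [1, -177, 0], "dr": [0, 0, 0]}, {"xyz": [1, -177, -40], "dr": [0, 0, 0]}, {"xyz": [1, -177, -80], "dr": [0, 0, 0]}, {"xyz": [1, -177, -92], "dr": [0, 0, 0]}, {"xyz": [1, -177, -92], "dr": [0, 0, 0]}, {"xyz": [1, -177, -92], "dr": [0, 0, 0]}, {"xyz": [1, -177, -92], "dr": [0, 0, 0]}]}}

```text
time: 11.55
tcp_pos: [0.476, -0.3692, 0.0594]
orientation: [0.216, 0.976, -0.001, 0.001]
ft_force: [0.4, -0.4, -0.1]
gripper_width: 0.0244
```

Request:
{"op": "apply_moves", "data": {"series": [{"xyz": [0, 0, 0], "dr": [0, 0, 0]}, {"xyz": [0, 0, 0], "dr": [0, 0, 0]}, {"xyz": [0, 0, 0], "dr": [0, 0, 0]}, {"xyz": [0, 0, 0], "dr": [0, 0, 0]}, {"xyz": [0, 0, 30], "dr": [0, 0, 0]}, {"xyz": [0, 0, 92], "dr": [0, 0, 0]}, {"xyz": [0, 60, 92], "dr": [0, 0, 0]}, {"xyz": [0, 120, 92], "dr": [0, 0, 0]}, {"xyz": [0, 180, 92], "dr": [0, 0, 0]}, {"xyz": [0, 180, 92], "dr": [0, 0, 0]}], "gripper": -0.14}}

```text
time: 12.8
tcp_pos: [0.4746, -0.1846, 0.1494]
orientation: [0.213, 0.977, 0.001, -0.001]
ft_force: [-0.3, -0.2, 0.4]
gripper_width: 0.0502
```

```bash
python3 - <<'E'
from h import *
s=readout.state();b=grab_frame('top');w=grab_frame('wrist')
b2=cv2.resize(b[180:260,220:360],None,fx=3,fy=3,interpolation=2);w2=w[0:220]
o=np.zeros((470,512,3),np.uint8);o[:240,:420]=b2;o[245:465]=w2;save(o,'k4.png')
np.savez('w4.npz',w=w,p=s['tcp_pos'],q=s['orientation']);print(s['tcp_pos'],s['gripper_width'])
E
```

```text
[ 0.4746332  -0.18464929  0.14942358] 0.05017657134510763
```

View pics/k4.png

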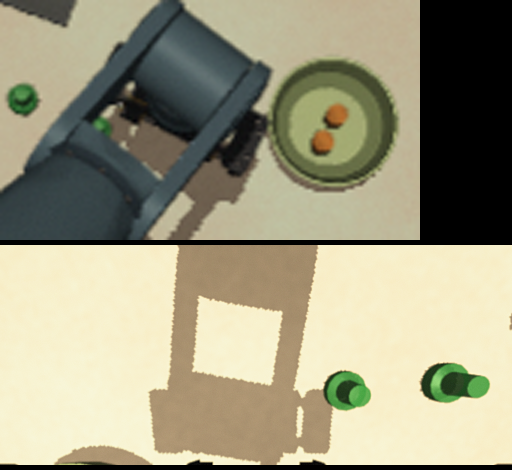

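Both corks are in the green bowl, in the crop at (337,115) and (323,142). Next is the right-hand stopper.

Request:
{"op": "apply_moves", "data": {"series": [{"xyz": [3, 60, 0], "dr": [0, 0, 0]}, {"xyz": [3, 93, 0], "dr": [0, 0, 0]}, {"xyz": [3, 93, 0], "dr": [0, 0, 0]}, {"xyz": [3, 93, -40], "dr": [0, 0, 0]}, {"xyz": [3, 93, -80], "dr": [0, 0, 0]}, {"xyz": [3, 93, -105], "dr": [0, 0, 0]}, {"xyz": [3, 93, -105], "dr": [0, 0, 0]}, {"xyz": [3, 93, -105], "dr": [0, 0, 0]}, {"xyz": [3, 93, -105], "dr": [0, 0, 0]}, {"xyz": [3, 93, -105], "dr": [0, 0, 0]}]}}

```text
time: 14.15
tcp_pos: [0.4789, -0.0959, 0.0457]
orientation: [0.216, 0.976, -0.0, 0.001]
ft_force: [-0.8, -0.3, -0.7]
gripper_width: 0.0505
```

Request:
{"op": "apply_moves", "data": {"series": [{"xyz": [0, 0, 0], "dr": [0, 0, 0]}, {"xyz": [0, 0, 0], "dr": [0, 0, 0]}, {"xyz": [0, 0, 0], "dr": [0, 0, 0]}, {"xyz": [0, 0, 0], "dr": [0, 0, 0]}, {"xyz": [0, 0, 0], "dr": [0, 0, 0]}, {"xyz": [0, 0, 0], "dr": [0, 0, 0]}, {"xyz": [0, 0, 0], "dr": [0, 0, 0]}, {"xyz": [0, 0, 40], "dr": [0, 0, 0]}, {"xyz": [0, 0, 80], "dr": [0, 0, 0]}, {"xyz": [0, 0, 105], "dr": [0, 0, 0]}], "gripper": 1, "grip_force": 25}}

```text
time: 15.4
tcp_pos: [0.4787, -0.0959, 0.1514]
orientation: [0.216, 0.976, -0.0, 0.001]
ft_force: [0.1, -0.3, -0.1]
gripper_width: 0.0203
```

Request:
{"op": "apply_moves", "data": {"series": [{"xyz": [4, 40, 0], "dr": [0, 0, 0]}, {"xyz": [8, 100, 0], "dr": [0, 0, 0]}, {"xyz": [12, 160, 0], "dr": [0, 0, 0]}, {"xyz": [16, 220, 0], "dr": [0, 0, 0]}, {"xyz": [20, 280, 0], "dr": [0, 0, 0]}, {"xyz": [25, 340, 0], "dr": [0, 0, 0]}, {"xyz": [30, 400, 0], "dr": [0, 0, 0]}, {"xyz": [34, 460, 0], "dr": [0, 0, 0]}, {"xyz": [39, 510, 0], "dr": [0, 0, 0]}, {"xyz": [39, 532, 0], "dr": [0, 0, 0]}]}}

```text
time: 16.65
tcp_pos: [0.5167, 0.4391, 0.149]
orientation: [0.215, 0.977, -0.0, -0.0]
ft_force: [0.4, -1.4, -1.2]
gripper_width: 0.0201
```

```bash
python3 - <<'E'
from h import *
s=readout.state();w=grab_frame('wrist');save(w,'w5.png');np.savez('w5.npz',w=w,p=s['tcp_pos'],q=s['orientation'])
print(s['tcp_pos'],s['gripper_width'])
E
```

```text
[0.51669455 0.43906082 0.14902669] 0.02008321881322389
```

View pics/w5.png

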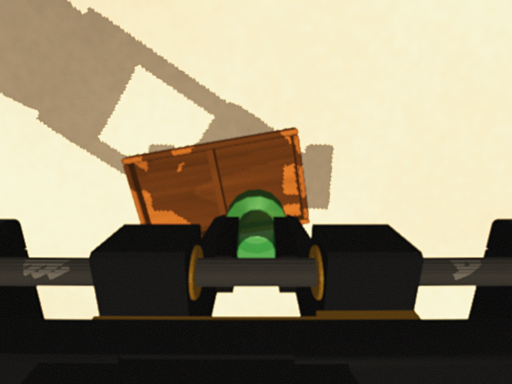

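The stopper is held upright over the tray's far bay. The tray's near edge runs from (124,159) to (298,129), with the divider at (212,149). I'll check the centre from those before lowering.

```bash
python3 - <<'E'
from h import *
f=np.load('w5.npz');s=dict(tcp_pos=f['p'],orientation=f['q'])
P=onplane('wrist',[(124,159),(298,129),(212,149),(307,220)],.02,s)[:,:2]*1000;print(P.round(0))
d=P[1]-P[0];d/=np.linalg.norm(d);n=np.array([d[1],-d[0]])
print(d,'centre',((P[0]+P[1])/2+48*n).round(0),'bays',((P[0]+P[1])/2+48*n+40*d).round(0),((P[0]+P[1])/2+48*n-40*d).round(0))
E
```

```text
[[441. 335.]
 [485. 495.]
 [468. 415.]
 [572. 469.]]
[0.2634751 0.9646662] centre [510. 402.] bays [520. 441.] [499. 364.]
```

Request:
{"op": "apply_moves", "data": {"series": [{"xyz": [1, 2, 0], "dr": [0, 0, 0]}, {"xyz": [1, 2, -30], "dr": [0, 0, 0]}, {"xyz": [1, 2, -60], "dr": [0, 0, 0]}, {"xyz": [1, 2, -80], "dr": [0, 0, 0]}, {"xyz": [1, 2, -90], "dr": [0, 0, 0]}, {"xyz": [1, 2, -95], "dr": [0, 0, 0]}, {"xyz": [1, 2, -98], "dr": [0, 0, 0]}, {"xyz": [1, 2, -98], "dr": [0, 0, 0]}, {"xyz": [1, 2, -98], "dr": [0, 0, 0]}, {"xyz": [1, 2, -98], "dr": [0, 0, 0]}]}}

```text
time: 17.95
tcp_pos: [0.5184, 0.4387, 0.0522]
orientation: [0.216, 0.976, 0.0, 0.0]
ft_force: [0.2, -0.3, 0.0]
gripper_width: 0.0202
```

Request:
{"op": "apply_moves", "data": {"series": [{"xyz": [0, 0, 0], "dr": [0, 0, 0]}, {"xyz": [0, 0, 0], "dr": [0, 0, 0]}, {"xyz": [0, 0, 0], "dr": [0, 0, 0]}, {"xyz": [0, 0, 0], "dr": [0, 0, 0]}, {"xyz": [0, 0, 0], "dr": [0, 0, 0]}, {"xyz": [0, 0, 40], "dr": [0, 0, 0]}, {"xyz": [0, 0, 98], "dr": [0, 0, 0]}, {"xyz": [0, -60, 98], "dr": [0, 0, 0]}, {"xyz": [0, -120, 98], "dr": [0, 0, 0]}, {"xyz": [0, -180, 98], "dr": [0, 0, 0]}], "gripper": -0.14}}

```text
time: 19.2
tcp_pos: [0.5181, 0.257, 0.1501]
orientation: [0.215, 0.977, 0.0, 0.0]
ft_force: [0.5, -1.2, 0.3]
gripper_width: 0.0503
```

Request:
{"op": "apply_moves", "data": {"series": [{"xyz": [0, -60, 0], "dr": [0, 0, 0]}, {"xyz": [-2, -120, 0], "dr": [0, 0, 0]}, {"xyz": [-4, -180, 0], "dr": [0, 0, 0]}, {"xyz": [-6, -240, 0], "dr": [0, 0, 0]}, {"xyz": [-7, -262, 0], "dr": [0, 0, 0]}, {"xyz": [-7, -262, 0], "dr": [0, 0, 0]}, {"xyz": [-7, -262, 0], "dr": [0, 0, 0]}, {"xyz": [-7, -262, 0], "dr": [0, 0, 0]}, {"xyz": [-7, -262, 0], "dr": [0, 0, 0]}, {"xyz": [-7, -262, 0], "dr": [0, 0, 0]}]}}

```text
time: 20.45
tcp_pos: [0.5112, -0.0029, 0.1497]
orientation: [0.215, 0.977, 0.0, -0.0]
ft_force: [-0.5, 0.1, 0.3]
gripper_width: 0.0499
```

```bash
python3 - <<'E'
from h import *
s=readout.state();b=grab_frame('scene');w=grab_frame('wrist')
b2=cv2.resize(b[190:320,300:460],None,fx=2.5,fy=2.5,interpolation=2);o=np.zeros((550,512,3),np.uint8);o[:325,:400]=b2;o[330:550]=w[:220];save(o,'k6.png')
np.savez('w6.npz',w=w,p=s['tcp_pos'],q=s['orientation']);print(s['tcp_pos'],s['gripper_width'])
E
```

```text
[ 0.51120707 -0.0028562   0.1497019 ] 0.04991395790823321
```

View pics/k6.png

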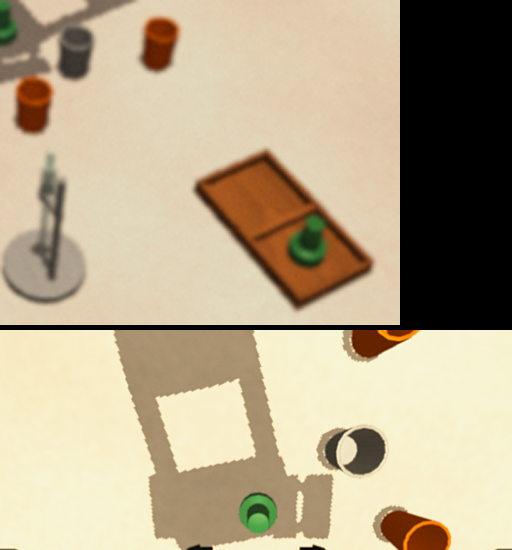

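The first stopper stands upright in the far bay, at crop (311,240). The second sits under the gripper at wrist (258,185), and the measure's rim is at wrist (361,121).

```bash
python3 - <<'E'
from h import *
f=np.load('w6.npz');s=dict(tcp_pos=f['p'],orientation=f['q'])
print('rim',onplane('wrist',[(361,121)],.055,s),'foot',onplane('wrist',[(335,119)],.01,s),'stopper head',onplane('wrist',[(258,182)],.014,s),'plug top',onplane('wrist',[(258,192)],.05,s))
E
```

```text
rim [[0.49116098 0.09692944 0.055     ]] foot [[0.4872222  0.09021029 0.01      ]] stopper head [[ 0.51148572 -0.00179141  0.014     ]] plug top [[ 0.51119116 -0.0019557   0.05      ]]
```

Request:
{"op": "apply_moves", "data": {"series": [{"xyz": [1, 0, 0], "dr": [0, 0, 0]}, {"xyz": [1, 0, -40], "dr": [0, 0, 0]}, {"xyz": [1, 0, -80], "dr": [0, 0, 0]}, {"xyz": [1, 0, -105], "dr": [0, 0, 0]}, {"xyz": [1, 0, -105], "dr": [0, 0, 0]}, {"xyz": [1, 0, -105], "dr": [0, 0, 0]}, {"xyz": [1, 0, -105], "dr": [0, 0, 0]}, {"xyz": [1, 0, -105], "dr": [0, 0, 0]}, {"xyz": [1, 0, -105], "dr": [0, 0, 0]}, {"xyz": [1, 0, -105], "dr": [0, 0, 0]}]}}

```text
time: 21.8
tcp_pos: [0.5123, -0.0035, 0.0449]
orientation: [0.216, 0.976, -0.0, 0.0]
ft_force: [-0.3, 0.3, -0.3]
gripper_width: 0.05
```

Request:
{"op": "apply_moves", "data": {"series": [{"xyz": [0, 0, 0], "dr": [0, 0, 0]}, {"xyz": [0, 0, 0], "dr": [0, 0, 0]}, {"xyz": [0, 0, 0], "dr": [0, 0, 0]}, {"xyz": [0, 0, 0], "dr": [0, 0, 0]}, {"xyz": [0, 0, 0], "dr": [0, 0, 0]}, {"xyz": [0, 0, 0], "dr": [0, 0, 0]}, {"xyz": [0, 0, 0], "dr": [0, 0, 0]}, {"xyz": [0, 0, 40], "dr": [0, 0, 0]}, {"xyz": [0, 0, 80], "dr": [0, 0, 0]}, {"xyz": [0, 0, 105], "dr": [0, 0, 0]}], "gripper": 1}}

```text
time: 23.05
tcp_pos: [0.5129, -0.0036, 0.1517]
orientation: [0.216, 0.976, -0.0, 0.001]
ft_force: [0.5, 0.0, 0.2]
gripper_width: 0.0203
```

Request:
{"op": "apply_moves", "data": {"series": [{"xyz": [-2, 40, 0], "dr": [0, 0, 0]}, {"xyz": [-4, 100, 0], "dr": [0, 0, 0]}, {"xyz": [-6, 160, 0], "dr": [0, 0, 0]}, {"xyz": [-8, 220, 0], "dr": [0, 0, 0]}, {"xyz": [-11, 280, 0], "dr": [0, 0, 0]}, {"xyz": [-13, 335, 0], "dr": [0, 0, 0]}, {"xyz": [-14, 364, 0], "dr": [0, 0, 0]}, {"xyz": [-14, 364, 0], "dr": [0, 0, 0]}, {"xyz": [-14, 364, -30], "dr": [0, 0, 0]}, {"xyz": [-14, 364, -50], "dr": [0, 0, 0]}]}}

```text
time: 24.3
tcp_pos: [0.4978, 0.3592, 0.0983]
orientation: [0.216, 0.976, -0.001, -0.001]
ft_force: [-0.3, 0.3, 0.7]
gripper_width: 0.0205
```

Request:
{"op": "apply_moves", "data": {"series": [{"xyz": [0, 0, -20], "dr": [0, 0, 0]}, {"xyz": [0, 0, -35], "dr": [0, 0, 0]}, {"xyz": [0, 0, -43], "dr": [0, 0, 0]}, {"xyz": [0, 0, -48], "dr": [0, 0, 0]}, {"xyz": [0, 0, -48], "dr": [0, 0, 0]}, {"xyz": [0, 0, -48], "dr": [0, 0, 0]}, {"xyz": [0, 0, -48], "dr": [0, 0, 0]}, {"xyz": [0, 0, -48], "dr": [0, 0, 0]}, {"xyz": [0, 0, -48], "dr": [0, 0, 0]}, {"xyz": [0, 0, -48], "dr": [0, 0, 0]}]}}

```text
time: 25.55
tcp_pos: [0.4982, 0.3605, 0.0518]
orientation: [0.216, 0.976, -0.0, 0.0]
ft_force: [-0.2, 0.1, 0.3]
gripper_width: 0.0202
```

Request:
{"op": "apply_moves", "data": {"series": [{"xyz": [0, 0, 0], "dr": [0, 0, 0]}, {"xyz": [0, 0, 0], "dr": [0, 0, 0]}, {"xyz": [0, 0, 0], "dr": [0, 0, 0]}, {"xyz": [0, 0, 0], "dr": [0, 0, 0]}, {"xyz": [0, 0, 0], "dr": [0, 0, 0]}, {"xyz": [0, 0, 40], "dr": [0, 0, 0]}, {"xyz": [0, 0, 98], "dr": [0, 0, 0]}, {"xyz": [-2, -60, 98], "dr": [0, 0, 0]}, {"xyz": [-4, -120, 98], "dr": [0, 0, 0]}, {"xyz": [-6, -180, 98], "dr": [0, 0, 0]}], "gripper": -0.14}}

```text
time: 26.8
tcp_pos: [0.492, 0.179, 0.1501]
orientation: [0.215, 0.977, 0.0, 0.001]
ft_force: [0.7, -0.2, -0.2]
gripper_width: 0.0501
```

Request:
{"op": "apply_moves", "data": {"series": [{"xyz": [-1, -50, 0], "dr": [0, 0, 0]}, {"xyz": [-2, -86, 0], "dr": [0, 0, 0]}, {"xyz": [-2, -86, 0], "dr": [0, 0, 0]}, {"xyz": [-2, -86, 0], "dr": [0, 0, 0]}, {"xyz": [-2, -86, 0], "dr": [0, 0, 0]}, {"xyz": [-2, -86, 0], "dr": [0, 0, 0]}, {"xyz": [-2, -86, 0], "dr": [0, 0, 0]}, {"xyz": [-2, -86, 0], "dr": [0, 0, 0]}, {"xyz": [-2, -86, 0], "dr": [0, 0, 0]}, {"xyz": [-2, -86, 0], "dr": [0, 0, 0]}], "gripper": -0.5}}

```text
time: 28.05
tcp_pos: [0.4902, 0.0945, 0.1497]
orientation: [0.216, 0.976, -0.0, -0.0]
ft_force: [-0.1, -0.2, -0.5]
gripper_width: 0.0659
```

```bash
python3 - <<'E'
from h import *
s=readout.state();b=grab_frame('scene');w=grab_frame('wrist')
b2=cv2.resize(b[190:320,300:460],None,fx=2.5,fy=2.5,interpolation=2);o=np.zeros((590,512,3),np.uint8);o[:325,:400]=b2;o[330:590]=w[:260];save(o,'k7.png')
np.savez('w7.npz',w=w,p=s['tcp_pos'],q=s['orientation']);print(s['tcp_pos'],s['gripper_width'])
E
```

```text
[0.49017812 0.09450579 0.1496921 ] 0.06592836473746341
```

View pics/k7.png

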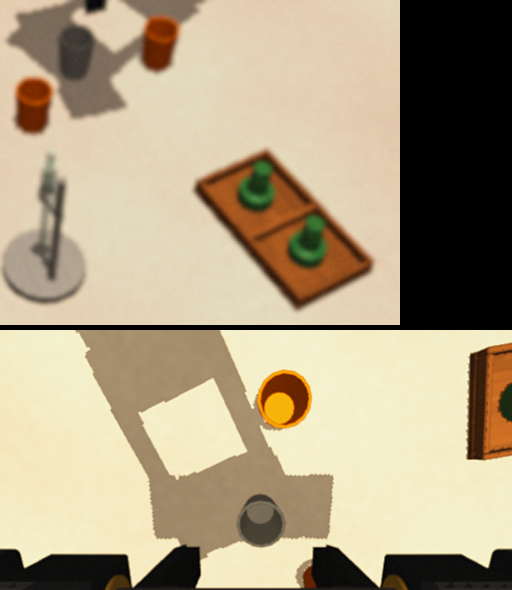

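Both stoppers stand upright, one in each bay, at crop (257,190) and (308,245). The measure's rim is at wrist (261,194), almost under the gripper, and the orange cups are clear of the fingers.

```bash
python3 - <<'E'
from h import *
f=np.load('w7.npz');s=dict(tcp_pos=f['p'],orientation=f['q'])
print('rim',onplane('wrist',[(261,194)],.055,s),'foot',onplane('wrist',[(260,182)],.003,s))
E
```

```text
rim [[0.49148732 0.09754576 0.055     ]] foot [[0.49389191 0.09634744 0.003     ]]
```

Request:
{"op": "apply_moves", "data": {"series": [{"xyz": [0, 1, 0], "dr": [0, 0, 0]}, {"xyz": [0, 1, -40], "dr": [0, 0, 0]}, {"xyz": [0, 1, -80], "dr": [0, 0, 0]}, {"xyz": [0, 1, -106], "dr": [0, 0, 0]}, {"xyz": [0, 1, -106], "dr": [0, 0, 0]}, {"xyz": [0, 1, -106], "dr": [0, 0, 0]}, {"xyz": [0, 1, -106], "dr": [0, 0, 0]}, {"xyz": [0, 1, -106], "dr": [0, 0, 0]}, {"xyz": [0, 1, -106], "dr": [0, 0, 0]}, {"xyz": [0, 1, -106], "dr": [0, 0, 0]}]}}

```text
time: 29.4
tcp_pos: [0.4903, 0.0955, 0.0439]
orientation: [0.216, 0.976, 0.0, 0.0]
ft_force: [-0.3, 0.9, 0.7]
gripper_width: 0.0662
```

Request:
{"op": "apply_moves", "data": {"series": [{"xyz": [0, 0, 0], "dr": [0, 0, 0]}, {"xyz": [0, 0, 0], "dr": [0, 0, 0]}, {"xyz": [0, 0, 0], "dr": [0, 0, 0]}, {"xyz": [0, 0, 0], "dr": [0, 0, 0]}, {"xyz": [0, 0, 0], "dr": [0, 0, 0]}, {"xyz": [0, 0, 0], "dr": [0, 0, 0]}, {"xyz": [0, 0, 0], "dr": [0, 0, 0]}, {"xyz": [0, 0, 30], "dr": [0, 0, 0]}, {"xyz": [0, 0, 60], "dr": [0, 0, 0]}, {"xyz": [0, 0, 86], "dr": [0, 0, 0]}], "gripper": 1, "grip_force": 20}}

```text
time: 30.65
tcp_pos: [0.4903, 0.0955, 0.1308]
orientation: [0.216, 0.976, 0.0, 0.0]
ft_force: [0.9, 0.2, -1.4]
gripper_width: 0.039
```

Request:
{"op": "apply_moves", "data": {"series": [{"xyz": [40, -23, 20], "dr": [0, 0, 0]}, {"xyz": [80, -46, 20], "dr": [0, 0, 0]}, {"xyz": [125, -72, 20], "dr": [0, 0, 0]}, {"xyz": [170, -98, 20], "dr": [0, 0, 0]}, {"xyz": [210, -122, 20], "dr": [0, 0, 0]}, {"xyz": [241, -140, 20], "dr": [0, 0, 0]}, {"xyz": [241, -140, 20], "dr": [0, 0, 0]}, {"xyz": [241, -140, 20], "dr": [0, 0, 0]}, {"xyz": [241, -140, 20], "dr": [0, 0, 0]}, {"xyz": [241, -140, 20], "dr": [0, 0, 0]}]}}

```text
time: 31.9
tcp_pos: [0.7307, -0.0437, 0.1501]
orientation: [0.215, 0.977, 0.0, -0.0]
ft_force: [0.3, -0.2, -0.4]
gripper_width: 0.0394
```

```bash
python3 - <<'E'
from h import *
s=readout.state();w=grab_frame('wrist');save(w,'w8.png');np.savez('w8.npz',w=w,p=s['tcp_pos'],q=s['orientation'])
print(s['tcp_pos'],s['gripper_width'])
m=cv2.inRange(cv2.cvtColor(w,cv2.COLOR_RGB2HSV),(0,0,0),(180,255,95));m[225:]=0
c=max(cv2.findContours(m,0,1)[0],key=cv2.contourArea);print(cv2.boundingRect(c))
P=onplane('wrist',c[:,0].astype(float),.006,s)[:,:2].astype(np.float32)*1000;print(cv2.minAreaRect(P))
E
```

```text
[ 0.73069954 -0.04369283  0.1500713 ] 0.039358728363577046
(209, 55, 103, 114)
((669.6177368164062, -16.192153930664062), (98.7238998413086, 99.11991882324219), 72.56005859375)
```

View pics/w8.png

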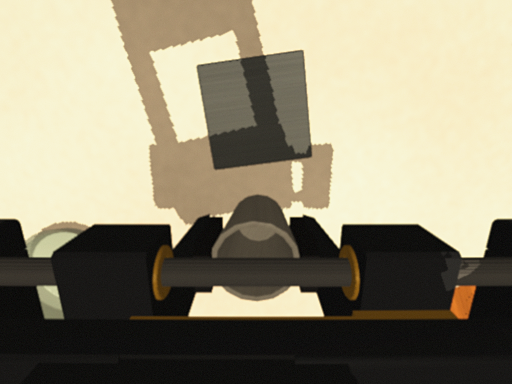

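The coaster is fully visible, with corners at (197,65), (304,51), (311,157) and (215,169), and the measure hangs upright in the grip. The two views put the coaster centre at (668,-16) and (670,-16).

Request:
{"op": "apply_moves", "data": {"series": [{"xyz": [-31, 14, 0], "dr": [0, 0, 0]}, {"xyz": [-62, 29, 0], "dr": [0, 0, 0]}, {"xyz": [-62, 29, -30], "dr": [0, 0, 0]}, {"xyz": [-62, 29, -60], "dr": [0, 0, 0]}, {"xyz": [-62, 29, -80], "dr": [0, 0, 0]}, {"xyz": [-62, 29, -90], "dr": [0, 0, 0]}, {"xyz": [-62, 29, -95], "dr": [0, 0, 0]}, {"xyz": [-62, 29, -98], "dr": [0, 0, 0]}, {"xyz": [-62, 29, -98], "dr": [0, 0, 0]}, {"xyz": [-62, 29, -98], "dr": [0, 0, 0]}]}}

```text
time: 33.2
tcp_pos: [0.6696, -0.0156, 0.0524]
orientation: [0.216, 0.976, 0.0, 0.001]
ft_force: [-0.6, -0.1, -1.7]
gripper_width: 0.0393
```

```bash
python3 - <<'E'
from h import *
b=grab_frame('scene');save(cv2.resize(b[180:250,220:320],None,fx=6,fy=6,interpolation=2),'k9.png');s=readout.state();print(s['tcp_pos'],s['ft_force'])
E
```

```text
[ 0.66959957 -0.01554473  0.05234542] [ 0.24883323  0.14585263 -0.33503767]
```

View pics/k9.png

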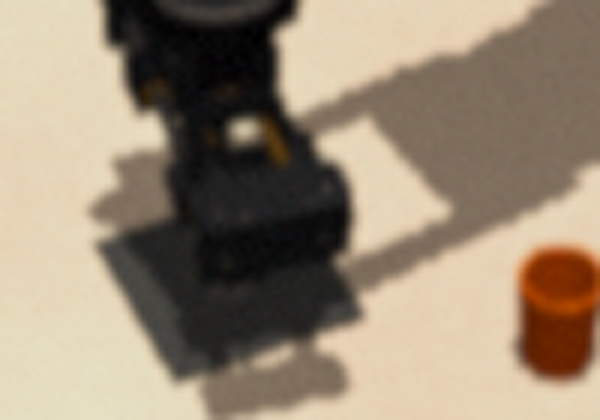

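The gripper is over the middle of the coaster. I'll lower the last 2 mm, release gently and retreat.

Request:
{"op": "apply_moves", "data": {"series": [{"xyz": [0, 0, -0.5], "dr": [0, 0, 0]}, {"xyz": [0, 0, -1], "dr": [0, 0, 0]}, {"xyz": [0, 0, -1.5], "dr": [0, 0, 0]}, {"xyz": [0, 0, -2], "dr": [0, 0, 0]}, {"xyz": [0, 0, -2], "dr": [0, 0, 0]}, {"xyz": [0, 0, -2], "dr": [0, 0, 0]}, {"xyz": [0, 0, -2], "dr": [0, 0, 0]}, {"xyz": [0, 0, -2], "dr": [0, 0, 0]}, {"xyz": [0, 0, -2], "dr": [0, 0, 0]}, {"xyz": [0, 0, -2], "dr": [0, 0, 0]}]}}

```text
time: 34.5
tcp_pos: [0.6692, -0.0155, 0.0497]
orientation: [0.216, 0.976, -0.0, 0.0]
ft_force: [1.2, -0.7, -1.8]
gripper_width: 0.0391
```

Request:
{"op": "apply_moves", "data": {"series": [{"xyz": [0, 0, 0], "dr": [0, 0, 0]}, {"xyz": [0, 0, 0], "dr": [0, 0, 0]}, {"xyz": [0, 0, 0], "dr": [0, 0, 0]}, {"xyz": [0, 0, 0], "dr": [0, 0, 0]}, {"xyz": [0, 0, 0], "dr": [0, 0, 0]}, {"xyz": [0, 0, 0], "dr": [0, 0, 0]}, {"xyz": [0, 0, 0], "dr": [0, 0, 0]}, {"xyz": [0, 0, 40], "dr": [0, 0, 0]}, {"xyz": [0, 0, 90], "dr": [0, 0, 0]}, {"xyz": [0, 0, 130], "dr": [0, 0, 0]}], "gripper": -0.5}}

```text
time: 35.75
tcp_pos: [0.6695, -0.0155, 0.1818]
orientation: [0.216, 0.976, 0.0, 0.001]
ft_force: [0.3, -0.1, 0.0]
gripper_width: 0.066
```

Request:
{"op": "apply_moves", "data": {"series": [{"xyz": [-60, 0, 30], "dr": [0, 0, 0]}, {"xyz": [-120, 0, 60], "dr": [0, 0, 0]}, {"xyz": [-180, 0, 60], "dr": [0, 0, 0]}, {"xyz": [-240, 0, 60], "dr": [0, 0, 0]}, {"xyz": [-240, 0, 60], "dr": [0, 0, 0]}, {"xyz": [-240, 0, 60], "dr": [0, 0, 0]}, {"xyz": [-240, 0, 60], "dr": [0, 0, 0]}, {"xyz": [-240, 0, 60], "dr": [0, 0, 0]}, {"xyz": [-240, 0, 60], "dr": [0, 0, 0]}, {"xyz": [-240, 0, 60], "dr": [0, 0, 0]}]}}

```text
time: 37.0
tcp_pos: [0.4294, -0.0155, 0.2395]
orientation: [0.216, 0.976, 0.0, -0.0]
ft_force: [0.1, 0.1, -1.0]
gripper_width: 0.0664
```

```bash
python3 - <<'E'
from h import *
b=grab_frame('scene');t=grab_frame('top')
o=np.zeros((560,800,3),np.uint8)
x=cv2.resize(b[110:320,150:450],None,fx=1.5,fy=1.5,interpolation=2);o[:315,:450]=x
x=cv2.resize(t[135:260,90:350],None,fx=1.9,fy=1.9,interpolation=2);o[320:320+x.shape[0],:x.shape[1]]=x
x=cv2.resize(b[180:250,220:290],None,fx=4,fy=4,interpolation=2);o[:280,460:740]=x
save(o,'k10.png');np.savez('f1.npz',a=b,b=t)
E
```

```text
(no output)
```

View pics/k10.png

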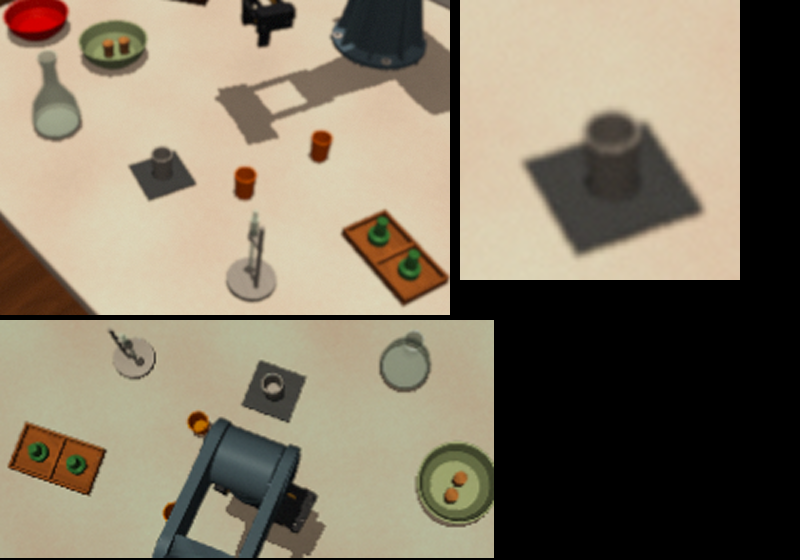

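The measure is upright and centred on the coaster: in the top view its rim is offset upward by about what its height accounts for. The corks and stoppers are in place and the bystanders haven't moved. Signing off.

```bash
python3 -c "
from h import *
print(workorder.sign_off())"
```

```text
the job is handed in; nothing more can be done
None
```

The job is finished and handed in at about 37 s on the robot's clock, well under the 131 s limit. I worked in the order asked: corks, then stoppers, then the measure.

The last scene and top pictures, taken with the arm clear of everything, show:
- **Corks:** both are in the sage green bowl.
- **Stoppers:** each stands on its flat head in its own tray bay.
- **Measure:** it stands mouth up in the middle of the coaster. I judged the centring by eye, allowing for the camera angle.
- **Left alone:** the decanter, the pipette stand and the orange and red look-alikes stand as they did, by eye.

Force readings taken at the end of each move stayed below about 3 N. The top and wrist cameras disagreed by 2–5 mm on the tray and coaster, so I used values between the two. One early hand-picked wrist reading of the measure was about 14 mm off in y; two closer looks replaced it. No check failed.

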